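Free the glue-seized stop on the crosscut fence

ROBOT

A 7-joint arm with a two-finger parallel gripper is mounted at the origin on the work surface. World frame = base frame: x ahead of the robot, y to its left, z up, the work surface at z = 0. Lengths are in mm, angles in rad, forces in N, time in s.
With the tool pointing down it reaches from about 425 to 925 mm from the base axis. Payload 6.8 kg.
Tool frame: the origin (TCP) lies midway between the tips of the shut fingers; the grasp point (between the pads) lies 19 mm behind it (pinch_z is the distance from the TCP to the grasp point, in mm); z points along the fingers, y is the line along which they close (so a half turn about z gives the same grasp; the last joint's range is limited). The gripper opens to 85 mm and grips with 20 to 120 N. Pads are 22 mm wide; open, the fingers measure 114 mm over their backs; the gripper's body (76 mm by 85 mm) begins 54 mm behind the grasp point. The pads swing forward as they close: fully open they stand 13 mm farther back than shut.
Start: joints at [1.011, 0.477, 0.022, 1.555, -0.011, 1.109, -0.083], TCP at [294.706, -607.285, 231.308] pointing down, gripper open.
Joint ranges: [-2.96, 2.96], [-0.34, 2.1], [-1.41, 1.46], [0.24, 2.44], [-1.37, 4.51], [0.17, 1.92], [-2.96, 2.96]. Speed limits (rad/s): [2.39, 2.39, 3.14, 3.14, 3.14, 3.14, 3.14].

INTERFACE

Orientations are given as a rotation vector (axis times angle).
In Python, from cell import * gives the robot as it stands.
- The arm moves only by the shell command python3 -m handwheel 'ROWS'. ROWS is JSON, a list of rows, each an object with "travel": the shift along the world's x, y, z in units of 25 mm (1.0 is 25 mm), a list of three; "delta_rot": the turn, a rotation vector about the world's x, y, z in units of 5 degrees (1.0 is 5 degrees), a list of three; "claw": the closure in counts, from 0 (fully open) to 255 (shut). A call has 1 to 20 rows; each row is the pose to reach, as a shift and turn from the pose commanded when the call began; what a row does not reach only later rows make up. A row lasts 1/12 s, in which the tool goes at most 41.7 mm and 7.16 degrees, less where a joint would pass 70% of its speed; a pose out of reach is approached as far as the arm can. A call with a gripper value outside its range is refused whole. The fingers move at their own pace and stop on an object; the grip force is fixed at half the most. Time passes only in rows, so rows that repeat a pose let the fingers close. It gives the time, the measured TCP pose, the force, the opening and the grip force at its end, in the units of the state.
- get_state(): the state, without advancing time (a new reading comes with each control period).
- camera(name): name is "scene" or "top" or "wrist"; returns a dict with "image" (400x640x3 uint8, red, green, blue), "range_z" (400x640 float32, mm along the optical axis (not along the pixel's ray), 0 where there is no reading), "fx", "fy", "cx", "cy" (pixels), "pose" (4x4, takes a point from camera to world coordinates). Camera axes: x right, y up, looking along -z (the intrinsics and any distortion apply to the point x, -y, -z); pixel columns grow to the right and rows downward; lengths in mm; the calibration is good to about 2 mm. The wrist camera is an equidistant fisheye: a pixel r from the principal point sees the ray r / f radians off the axis. A picture is of the moment at which its call begins.
- hand_in(): hands the job in; it is judged then, once.
The state is a dict: "time": time; "joint_positions": joint angles; "qvel": joint speeds; "tau": joint torques, N m; "eef_pos": TCP position; "orientation": TCP orientation; "contact_force": force on the tool from outside, world axes, zero at the start; "wrist_torque": the same for the moment, N m; "finger_gap": finger opening in mm; "gripper_force": force on a finger pad.
Only numpy, scipy, OpenCV 4.12 (cv2) and the standard library are available. Lean on these libraries where they do the work, as an engineer would, in place of code of your own. Each camera call takes 0.05 s, during which the arm holds its last target. There are 200 camera calls.

TASK

The wing knob on the sliding stop of the crosscut fence is seized with dried glue: grip it square to its slope and rock it back and forth in small arcs, as far as it will go each way, until it breaks free, then turn it anticlockwise until it stops. With the knob open, slide the stop along the fence until its face touches the end of the wooden batten, without shoving the batten out of place or disturbing the other things, and let go.

Things in the scene. Friction and masses are not known exactly. Their poses are not given: they have to be found in the camera images.
- knob_grip (a point): Centre of the dark steel wing knob's wings, on its axis, 28 mm out from the stop block's sloping top. The wings are one bar 66 mm long (x axis here), 13 mm thick (y), 26 mm tall (z); below it a collar, radius 19 mm, 6 mm tall. z is the knob's axis, out of the slope, leaning 35 degrees from vertical towards the robot. Axes turn with the knob. Loosening is anticlockwise (positive about z).
- knob (a joint): Knob angle, rad, + = loosening; starts within 0.05 of 0, drag 0.1 N m. It jams hard at about 0.20 either way. Each turn up to the jam (past 0.15), taken alternately, loosening side first, cracks some glue as pressure eases; with the fifth (third on the loosening side), or on easing back 0.1 after it, it is free and turns on to its open stop at 1.2. Open: over 1.0; below 0.9 the stop stays locked.
- stop_face (a point): Centre of the face of the grey stop block that meets the batten (34 mm tall, its lower edge 17 mm below). y axis: the direction the stop slides, towards the batten; x points at the fence bar, z up. The block is 70 mm long along y, slides only along y (drag about 2 N) and is dragged by its wing knob.
- batten_end (a point): Centre of the end face, turned to the stop, of the brown wooden batten lying along the fence (36 x 180 x 32 mm, long along its y axis, which points away from the stop; 250 g). Its far end lies within 1 mm of a screwed-down cleat. The stop's face starts 60 to 120 mm from it.
- batten: The batten itself; origin at the centre of its underside.
- char_a: Lump of charcoal, 55 x 36 x 28 mm, loose on the near left of the fence board; leave alone.
- offcut: Small wood offcut, 35 x 60 x 20 mm, loose on the fence board on the right of the stop; leave alone.
- char_b: Lump of charcoal, 45 x 34 x 26 mm, on the table; leave alone.
- tape: Roll of tape lying flat, 100 mm across, 25 mm tall, on the table; leave alone.
- tin_a: Paint tin with a blue label, 100 mm across, 120 mm tall; leave alone.
- tin_b: Paint tin with a paper label, 100 mm across, 120 mm tall; leave alone.
- brush: Brush lying on the table; leave alone.
- mallet: Hammer lying on the table; leave alone.
Things that resemble listed ones, but are neither listed nor needed, are in the scene too. Of the things like the batten, leave any that is pink or yellow; of the rest the larger one is meant.

How it is judged (in metres and radians):
On the way, in this order (a step that is already met when the one before it is completed fails the run):
1. the seized knob has been worked back on the tightening side (value of joint knob below -0.12 rad), for 0.05 s.
2. the knob has broken free and is turned open (value of joint knob above 1 rad), for 0.2 s.
At the end, for the whole second after the job is handed in: the knob stands open (more than 1.0 rad), the stop's face touches the batten's end (gap under 5 mm), the batten lies at rest within 10 mm of where it was (value of joint knob above 1 rad and y of batten_end in the frame of stop_face between -0.004 and 0.005 m and distance of batten from where it was at the start of the episode below 0.01 m and linear speed of batten below 0.02 m/s).
It fails at once if the batten is shoved or lifted out of place (over 15 mm) (distance of batten from where it was at the start of the episode above 0.015 m).
It fails at once if one of the other loose things is disturbed (over 30 mm) (distance of any of char_a, offcut, char_b, tape, tin_a, tin_b, brush, mallet from where it was at the start of the episode above 0.03 m).
It also fails if it takes over 51 s, if anything falls off the work surface, if the arm or the gripper's body presses on something with over 40 N, if the wrist force passes 120 N, or if a joint passes its speed limit or range.

## Working session

There is one attempt and no reset: what is moved stays moved. The work goes in short steps, Python scripts to look and compute and a shell command to move; the robot and the scene stay as the last step left them, time stands still between calls to the robot, and variables do not carry over. Pictures are saved under pics/ and viewed, at most 10 in all, crops included, and the job is handed in when it is done.

```bash
mkdir -p pics; cat > h.py <<'E'
from cell import *
import numpy as np, cv2
from scipy.spatial.transform import Rotation as R
def cloud(c):
    z=c["range_z"].astype(float);v,u=np.mgrid[:400,:640]
    P=np.stack([(u-c["cx"])/c["fx"]*z,-(v-c["cy"])/c["fy"]*z,-z],-1)
    W=P@c["pose"][:3,:3].T+c["pose"][:3,3]; W[z==0]=np.nan
    return W
E
python3 - <<'E'
from h import *
for n in("scene","top"):
    c=camera(n);np.savez(f"{n}.npz",img=c["image"],W=cloud(c));cv2.imwrite(f"pics/{n}.png",c["image"][:,:,::-1]);print(c["pose"].round(2),c["fx"])
s=get_state();print(s)
E
```

```text
[[ 4.60000e-01 -5.20000e-01  7.20000e-01  1.33728e+03]
 [ 8.90000e-01  2.70000e-01 -3.70000e-01 -3.41400e+02]
 [-0.00000e+00  8.10000e-01  5.90000e-01  7.78410e+02]
 [ 0.00000e+00  0.00000e+00  0.00000e+00  1.00000e+00]] 403.65324548993925
[[ 1.00000e-02  1.00000e+00 -7.00000e-02  4.40370e+02]
 [-1.00000e+00  1.00000e-02 -2.00000e-02  7.37800e+01]
 [-2.00000e-02  7.00000e-02  1.00000e+00  1.46769e+03]
 [ 0.00000e+00  0.00000e+00  0.00000e+00  1.00000e+00]] 438.0705344095863
{'time': 0.1, 'joint_positions': array([ 1.01090894,  0.4776891 ,  0.02234542,  1.55636899, -0.01146896,
        1.10931345, -0.08309043]), 'qvel': array([-0.00030299, -0.00159665, -0.00111115, -0.001612  ,  0.00020494,
        0.00028751, -0.00125378]), 'tau': array([ 4.57288435e-03, -5.97757065e+01,  1.61362141e+00, -2.81950897e+01,
        1.28423574e-02,  5.04759126e-03, -3.10243308e-05]), 'eef_pos': array([ 294.42856759, -606.79490791,  230.43508184]), 'orientation': array([-3.06023483e+00, -7.03356891e-01,  8.05154629e-04]), 'contact_force': array([-0.15605262, -0.33050575, -0.57612217]), 'wrist_torque': array([-0.02833875, -0.02226193, -0.04735155]), 'gripper_force': 0.0, 'finger_gap': 85.42287313471684}
```

View pics/scene.png

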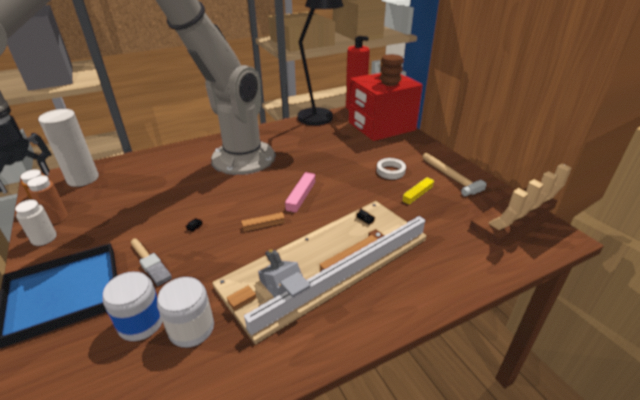

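View pics/top.png

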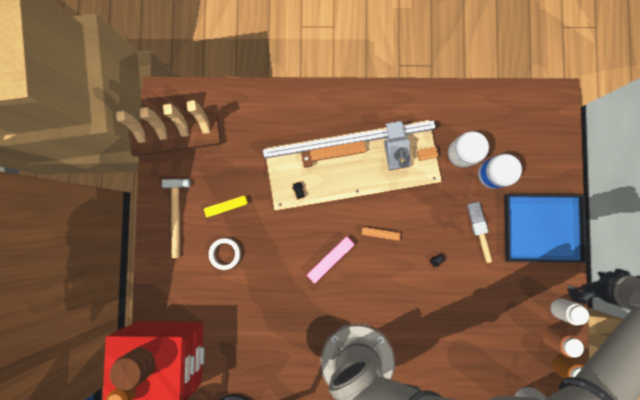

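The pictures show the fence board with the stop block at top px (398,150), its knob at (402,157), and the batten at (335,153) to its left. In the scene view the knob is at (272,260) and the batten at (350,252).

```bash
python3 - <<'E'
from h import *
d=np.load("top.npz");W=d["W"];img=d["img"]
for p in [(280,152),(430,126),(398,150),(402,157),(396,140),(365,150),(308,158),(428,154),(300,190),(350,185),(393,128)]:
    print(p,W[p[1],p[0]].round(1),img[p[1],p[0]])
# fence bar direction: fit top points
m=(W[...,2]>0)
s=np.load("scene.npz");S=s["W"]
for p in [(272,260),(270,270),(284,275),(290,283),(272,254),(278,290),(322,268),(380,237),(350,252),(240,297),(365,216)]:
    print(p,S[p[1],p[0]].round(1),s["img"][p[1],p[0]])
a=img[110:220,255:450];b=s["img"][220:320,215:395]
cv2.imwrite("pics/crop.png",np.vstack([cv2.resize(a,(780,290),interpolation=3)[:,:,::-1],cv2.resize(b,(780,300),interpolation=3)[:,:,::-1]]))
E
```

```text
(280, 152) [675.3 256.3  61.6] [241 241 241]
(430, 126) [ 762.2 -227.7   70.1] [236 236 237]
(398, 150) [ 675.6 -118.4  114.2] [ 98 101 102]
(402, 157) [ 653.5 -130.6  115.8] [120 121 118]
(396, 140) [ 710.9 -114.9   95. ] [134 137 142]
(365, 150) [691.3 -22.1  19.5] [198 141  91]
(308, 158) [658.8 166.   46.3] [168 141 125]
(428, 154) [ 676.  -226.9   40.5] [219 147  86]
(300, 190) [553.7 191.   42.1] [42 43 45]
(350, 185) [574.   26.9  15.4] [245 228 171]
(393, 128) [ 750.2 -106.    90.8] [194 199 207]
(272, 260) [ 670.1 -136.   101.1] [71 69 70]
(270, 270) [ 675.  -145.1   76.4] [88 89 92]
(284, 275) [ 717.6 -126.    90. ] [129 127 132]
(290, 283) [ 742.9 -122.2   86. ] [169 169 175]
(272, 254) [ 667.  -133.5  116.8] [72 73 73]
(278, 290) [ 735.7 -149.7   69.6] [92 91 94]
(322, 268) [698.3 -17.9  44.2] [121  80  52]
(380, 237) [673.1 172.   50.3] [154 124 114]
(350, 252) [687.   69.5  51.2] [190 131  77]
(240, 297) [ 688.1 -228.2   38.6] [192 132  80]
(365, 216) [565.  192.5  39.5] [29 28 29]
```

View pics/crop.png

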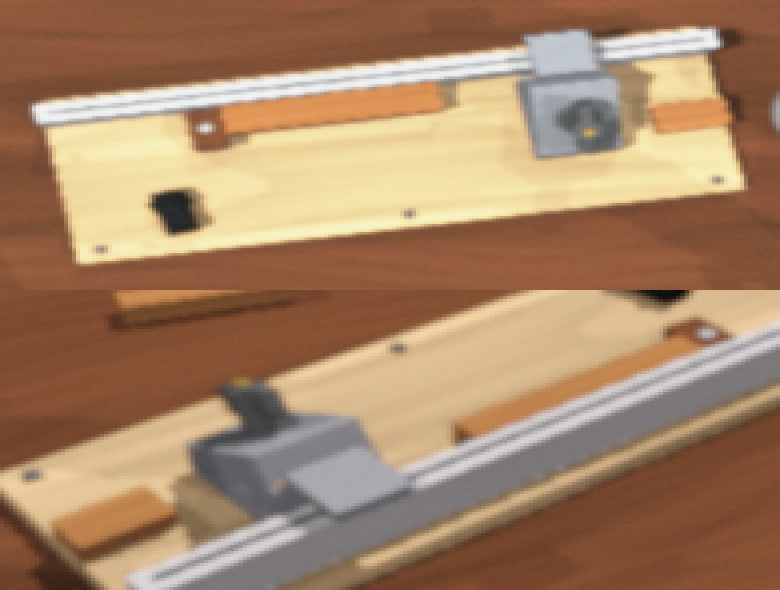

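```bash
python3 - <<'E'
from h import *
T=np.load("top.npz")["W"].reshape(-1,3);S=np.load("scene.npz")["W"].reshape(-1,3)
# fence direction from bar top in the top view
b=T[(T[:,2]>55)&(T[:,2]<80)&(abs(T[:,1])<260)&(T[:,0]>660)&(T[:,0]<790)]
b=b[abs(b[:,0]-(721-.18*b[:,1]))<25]
k=np.polyfit(b[:,1],b[:,0],1);print(k,len(b))
a=np.arctan(-k[0]);ey=np.array([-np.sin(a),np.cos(a),0]);ex=np.array([np.cos(a),np.sin(a),0]);n=-np.sin(.611)*ex+np.cos(.611)*np.array([0,0,1])
sl=np.cross(ey,n); print("a",a,"ex",ex,"ey",ey,"n",n,"slope",sl)
o=np.array([665,-130,90.])
for nm,C in(("top",T),("scene",S)):
    q=C[(np.linalg.norm(C-o,axis=1)<75)&(C[:,2]>60)]-o
    L=np.c_[q@sl,q@ey,q@n];L=L[np.argsort(-L[:,2])]
    print(nm);print(L.round(0).astype(int)[:45].tolist())
s=get_state();M=R.from_rotvec(s["orientation"]).as_matrix();print(M.round(3))
for sg in(1,-1):
    z=-n;y=sg*ey;x=np.cross(y,z);D=np.c_[x,y,z]@M.T;print(sg,np.rad2deg(R.from_matrix(D).as_rotvec())/5)
E
```

```text
[-1.77651742e-01  7.25652539e+02] 1037
a 0.17581744860369364 ex [0.98458389 0.17491304 0.        ] ey [-0.17491304  0.98458389  0.        ] n [-0.5648428  -0.10034531  0.81907474] slope [0.80644779 0.14326686 0.57368682]
top
[[5, 6, 33], [18, 2, 31], [-6, 6, 30], [-24, 7, 30], [14, 2, 30], [-7, 3, 30], [-17, 6, 30], [-3, 6, 29], [-2, 15, 29], [-11, 6, 29], [0, 5, 29], [17, 4, 29], [20, 4, 29], [20, 1, 29], [23, 1, 28], [24, 7, 28], [-33, 4, 28], [5, 1, 28], [1, 14, 28], [7, 11, 27], [-10, -4, 27], [-12, 2, 27], [-7, -4, 26], [-16, 2, 26], [-20, 3, 26], [12, 4, 26], [-6, 2, 26], [6, 7, 26], [-5, 8, 26], [-4, -5, 26], [0, -5, 26], [30, 6, 26], [1, 1, 26], [-35, 0, 26], [19, 6, 25], [26, 9, 25], [-31, 3, 25], [26, 6, 25], [-2, 8, 25], [-3, 1, 25], [15, 6, 25], [12, 7, 25], [-1, 11, 24], [-11, -2, 24], [-23, 9, 24]]
scene
[[1, 3, 28], [-6, 3, 28], [2, 0, 27], [-6, 0, 26], [1, 2, 26], [2, 4, 25], [1, -1, 25], [6, 0, 24], [10, 0, 24], [15, 1, 24], [-24, 4, 24], [29, 2, 24], [-30, 4, 24], [23, 3, 24], [-20, -1, 24], [-9, 0, 24], [-15, 0, 24], [17, 3, 23], [0, -4, 23], [-6, -4, 23], [-1, 13, 23], [-28, 0, 23], [25, -2, 23], [15, -2, 23], [4, 8, 23], [-2, 8, 23], [8, 9, 23], [8, -2, 23], [3, -3, 23], [18, -1, 23], [3, -8, 23], [8, -8, 23], [28, 5, 23], [-3, -8, 23], [-20, -4, 22], [32, 1, 22], [26, 0, 22], [-29, -3, 22], [9, -6, 22], [-18, -2, 22], [29, 7, 22], [24, -4, 22], [28, -4, 22], [17, -4, 21], [31, 3, 21]]
[[ 0.9    0.437 -0.001]
 [ 0.437 -0.9    0.001]
 [-0.    -0.002 -1.   ]]
1 [-9.50950414 -3.1137143  31.43594125]
-1 [ 2.15119701 -6.6875907  -3.06929469]
```

```bash
python3 -m handwheel '[{"travel":[1.2,1.9,0],"delta_rot":[0.2,-0.7,-0.3],"claw":0},{"travel":[2.3,3.7,0],"delta_rot":[0.4,-1.3,-0.6],"claw":0},{"travel":[3.5,5.6,0],"delta_rot":[0.6,-2.0,-0.9],"claw":0},{"travel":[4.6,7.4,0],"delta_rot":[0.9,-2.7,-1.2],"claw":0},{"travel":[5.8,9.3,0],"delta_rot":[1.1,-3.3,-1.5],"claw":0},{"travel":[6.9,11.2,0],"delta_rot":[1.3,-4,-1.8],"claw":0},{"travel":[8.1,13,-0.2],"delta_rot":[1.5,-4.7,-2.1],"claw":0},{"travel":[9.3,14.9,-0.4],"delta_rot":[1.7,-5.3,-2.5],"claw":0},{"travel":[10.4,16.8,-0.7],"delta_rot":[1.9,-6,-2.8],"claw":0},{"travel":[11.57,18.62,-1.02],"delta_rot":[2.15,-6.69,-3.07],"claw":0},{"travel":[11.57,18.62,-1.02],"delta_rot":[2.15,-6.69,-3.07],"claw":0},{"travel":[11.57,18.62,-1.02],"delta_rot":[2.15,-6.69,-3.07],"claw":0},{"travel":[11.57,18.62,-1.02],"delta_rot":[2.15,-6.69,-3.07],"claw":0},{"travel":[11.57,18.62,-1.02],"delta_rot":[2.15,-6.69,-3.07],"claw":0},{"travel":[11.57,18.62,-1.02],"delta_rot":[2.15,-6.69,-3.07],"claw":0},{"travel":[11.57,18.62,-1.02],"delta_rot":[2.15,-6.69,-3.07],"claw":0},{"travel":[11.57,18.62,-1.02],"delta_rot":[2.15,-6.69,-3.07],"claw":0}]'
python3 - <<'E'
from h import *
c=camera("wrist");cv2.imwrite("pics/w1.png",c["image"][:,:,::-1]);np.savez("w1.npz",**c)
print(c["pose"].round(3),c["fx"],c["fy"],c["cx"],c["cy"]);s=get_state();print(s["joint_positions"].round(3),s["eef_pos"],s["time"]);print(R.from_rotvec(s["orientation"]).as_matrix().round(3))
E
```

```text
time: 1.52
eef_pos: [583.3, -143.4, 205.5]
orientation: [-2.938, -0.255, -0.926]
contact_force: [-0.3, 0.5, -0.3]
finger_gap: 85.2
gripper_force: 0.0
[[ 1.71000e-01  9.32000e-01 -3.19000e-01  5.59384e+02]
 [-9.85000e-01  1.63000e-01 -5.30000e-02 -1.47063e+02]
 [ 2.00000e-03  3.23000e-01  9.46000e-01  3.62639e+02]
 [ 0.00000e+00  0.00000e+00  0.00000e+00  1.00000e+00]] 309.70691628693146 309.70691628693146 322.56251167412387 198.07379108652327
[ 0.598  0.222 -0.365  2.167 -0.687  0.262 -0.512] [ 583.22180459 -143.8342433   205.63128541] 1.5667
[[ 0.807  0.171  0.565]
 [ 0.141 -0.985  0.097]
 [ 0.574  0.002 -0.819]]
```

View pics/w1.png

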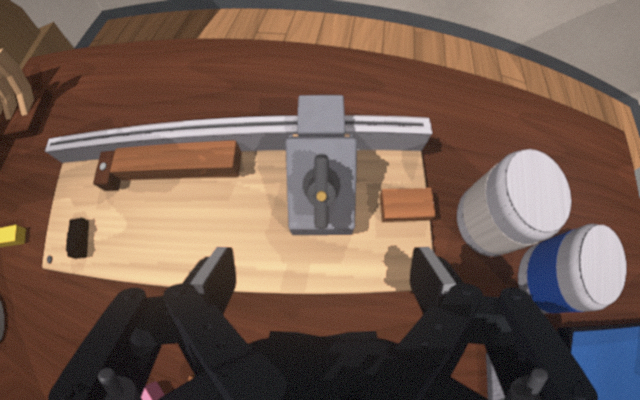

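The wrist view shows the wing bar from (321,155) to (322,228), with the axis dot at (321,196). The stop block spans u 287-356 and the batten's end is at u≈238. The wings lie along the slope.

```bash
cat >> h.py <<'E'
def wcloud(c):
    K=np.array([[c["fx"],0,c["cx"]],[0,c["fy"],c["cy"]],[0,0,1]]);v,u=np.mgrid[:400,:640]
    x=(u-c["cx"])/c["fx"];y=(v-c["cy"])/c["fy"];r=np.hypot(x,y)+1e-9;t=np.tan(r)/r;z=c["range_z"].astype(float)
    W=np.stack([x*t*z,-y*t*z,-z],-1)@c["pose"][:3,:3].T+c["pose"][:3,3];W[(z==0)|(r>1.4)]=np.nan
    return W
a=0.1758
ex=np.array([np.cos(a),np.sin(a),0]);ey=np.array([-np.sin(a),np.cos(a),0]);n=-np.sin(.6109)*ex+np.cos(.6109)*np.array([0,0,1]);sl=np.cross(ey,n)
E
python3 - <<'E'
from h import *
c=dict(np.load("w1.npz"));W=wcloud(c);im=c["image"].astype(int)
b=W[112:150,60:285].reshape(-1,3);b=b[(b[:,2]>58)&(b[:,2]<75)];print("fence slope",np.polyfit(b[:,1],b[:,0],1),len(b))
o=np.array([657,-129,99.])
L=(W-o)@np.c_[sl,ey,n]
for p in [(321,196),(321,165),(321,225),(321,158),(300,215),(340,215),(300,160)]:print(p,W[p[1],p[0]].round(1),L[p[1],p[0]].round(1),im[p[1],p[0]])
sel=L[145:240,300:345].reshape(-1,3)
top=sel[(sel[:,2]>4)&(abs(sel[:,0])<45)]
print("wing",len(top),np.percentile(top,[2,50,98],0).round(1),"mean",top.mean(0))
hi=top;print("dir",np.polyfit(hi[:,0],hi[:,1],1))
s2=sel[(sel[:,2]<-5)];print("slope lvl",np.percentile(s2[:,2],[5,25,50,75]))
# stop faces & batten along ey at row strips
for v in (150,160,170):
    print(v,[(u,*(W[v,u]@np.c_[ex,ey,[0,0,1]]).round(1)) for u in range(230,296,4)])
E
```

```text
fence slope [-1.77525942e-01  7.26462291e+02] 3719
(321, 196) [ 645.9 -131.3  110.4] [-2.7 -0.3 15.8] [204 163  94]
(321, 165) [ 669.4 -127.2  122.4] [23.7 -0.4 12. ] [97 93 97]
(321, 225) [ 624.9 -134.9   92.7] [-30.4  -0.2  13.5] [97 93 95]
(321, 158) [ 674.6 -126.3  125.4] [29.7 -0.4 11.4] [87 83 84]
(300, 215) [ 640.2 -110.3   57.2] [-34.9  21.4 -26.6] [140 134 144]
(340, 215) [ 647.5 -150.7   56.4] [-35.2 -19.7 -27.4] [94 91 96]
(300, 160) [ 685.9 -103.4   90.4] [ 22.1  20.2 -25.9] [128 123 132]
wing 1301 [[-31.7 -10.8   8.1]
 [ -0.5  -0.3  12.2]
 [ 29.7  10.3  17. ]] mean [-0.63773566 -0.27149581 12.17514455]
dir [-0.01061642 -0.27826628]
slope lvl [-49.68864922 -27.8799785  -27.10611963 -26.29971836]
150 [(230, np.float64(691.6), np.float64(-135.5), np.float64(50.1)), (234, np.float64(692.0), np.float64(-140.1), np.float64(48.8)), (238, np.float64(698.5), np.float64(-141.1), np.float64(36.3)), (242, np.float64(705.5), np.float64(-142.3), np.float64(22.9)), (246, np.float64(705.7), np.float64(-147.3), np.float64(22.1)), (250, np.float64(706.3), np.float64(-152.2), np.float64(20
[... 2189 characters left out ...]
4, np.float64(679.2), np.float64(-159.4), np.float64(18.8)), (258, np.float64(679.8), np.float64(-164.2), np.float64(17.4)), (262, np.float64(679.5), np.float64(-169.4), np.float64(17.9)), (266, np.float64(679.3), np.float64(-174.5), np.float64(18.1)), (270, np.float64(679.5), np.float64(-179.4), np.float64(17.6)), (274, np.float64(679.1), np.float64(-184.5), np.float64(18.3)), (278, np.float64(679.7), np.float64(-189.2), np.float64(16.7)), (282, np.float64(679.2), np.float64(-194.4), np.float64(17.7)), (286, np.float64(679.9), np.float64(-199.1), np.float64(16.2)), (290, np.float64(649.7), np.float64(-211.6), np.float64(83.6)), (294, np.float64(649.9), np.float64(-215.5), np.float64(83.1))]
```

```bash
python3 -m handwheel '[{"travel":[0.8,0.16,-1.12],"delta_rot":[0,0,0],"claw":0},{"travel":[1.6,0.31,-2.24],"delta_rot":[0,0,0],"claw":0},{"travel":[2.3,0.46,-3.36],"delta_rot":[0,0,0],"claw":0},{"travel":[2.3,0.46,-3.36],"delta_rot":[0,0,0],"claw":0},{"travel":[2.3,0.46,-3.36],"delta_rot":[0,0,0],"claw":0},{"travel":[2.3,0.46,-3.36],"delta_rot":[0,0,0],"claw":0},{"travel":[2.3,0.46,-3.36],"delta_rot":[0,0,0],"claw":0}]'
cat >> h.py <<'E'
def st(c0=np.array([656.6,-129.4,98.7])):
    s=get_state();M=R.from_rotvec(s["orientation"]).as_matrix();y=-M[:,1]
    yaw=np.arctan2(-y@sl,y@ey) # + about n
    print("t",s["time"],"q",s["joint_positions"].round(2),"p",s["eef_pos"].round(1),"rel sl,ey,n",((s["eef_pos"]-c0)@np.c_[sl,ey,n]).round(1),"yaw",yaw.round(3),"tilt z.n",(M[:,2]@np.c_[sl,ey,n]).round(3))
    print("F",(s["contact_force"]@np.c_[sl,ey,n]).round(1),"T",(s["wrist_torque"]@np.c_[sl,ey,n]).round(2),"gap",s["finger_gap"],s["gripper_force"])
E
python3 -c "
from h import *
st()"
```

```text
time: 2.15
eef_pos: [641.6, -132.2, 123.1]
orientation: [-2.937, -0.25, -0.921]
contact_force: [-0.3, 0.4, -0.2]
finger_gap: 85.1
gripper_force: 0.0
t 2.15 q [ 0.33  0.42 -0.14  2.12 -1.37  0.17  0.14] p [ 641.6 -132.2  123.1] rel sl,ey,n [ 1.5 -0.2 28.8] yaw -0.006 tilt z.n [-0.003 -0.001 -1.   ]
F [-0.3  0.5 -0.1] T [0.06 0.63 0.01] gap 85.14526051390678 0.0
```

```bash
python3 -m handwheel '[{"travel":[0.29,0.05,-0.46],"delta_rot":[0,0,0],"claw":0},{"travel":[0.58,0.1,-0.92],"delta_rot":[0,0,0],"claw":0},{"travel":[0.87,0.16,-1.37],"delta_rot":[0,0,0],"claw":0},{"travel":[0.87,0.16,-1.37],"delta_rot":[0,0,0],"claw":0},{"travel":[0.87,0.16,-1.37],"delta_rot":[0,0,0],"claw":0},{"travel":[0.87,0.16,-1.37],"delta_rot":[0,0,0],"claw":0}]' >/dev/null
python3 -c "
from h import *
st()"
```

```text
t 2.65 q [ 0.31  0.49 -0.12  2.07 -1.37  0.17  0.14] p [ 667.3 -131.1   98. ] rel sl,ey,n [ 8.  -3.6 -6.4] yaw -0.002 tilt z.n [-0.019  0.01  -1.   ]
F [0.3 0.4 0.8] T [ 0.02  0.56 -0.01] gap 85.08017288343027 0.0
```

```bash
cat >> h.py <<'E'
import json
def log():
    s=get_state();open("log.jsonl","a").write(json.dumps([s["joint_positions"].tolist(),s["eef_pos"].tolist(),s["orientation"].tolist()])+"\n")
E
python3 -c "
from h import *
log()"
python3 -m handwheel '[{"travel":[-0.6,-0.11,0.9],"delta_rot":[0,0,0],"claw":0},{"travel":[-1.2,-0.22,1.8],"delta_rot":[0,0,0],"claw":0},{"travel":[-1.8,-0.33,2.7],"delta_rot":[0,0,0],"claw":0},{"travel":[-2.5,-0.44,3.6],"delta_rot":[0,0,0],"claw":0},{"travel":[-2.5,-0.44,3.6],"delta_rot":[0,0,0],"claw":0},{"travel":[-2.5,-0.44,3.6],"delta_rot":[0,0,0],"claw":0}]' >/dev/null
python3 -c "
from h import *
st();log()"
python3 -m handwheel '[{"travel":[0,0,0],"delta_rot":[-0.2,1.2,0],"claw":0},{"travel":[0,0,0.5],"delta_rot":[-0.5,2.5,0],"claw":0},{"travel":[0,0,1],"delta_rot":[-0.7,4,0],"claw":0},{"travel":[0,0,1],"delta_rot":[-1,5.5,0],"claw":0},{"travel":[0,0,1],"delta_rot":[-1.2,6.9,0],"claw":0},{"travel":[0,0,1],"delta_rot":[-1.2,6.9,0],"claw":0},{"travel":[0,0,1],"delta_rot":[-1.2,6.9,0],"claw":0}]' >/dev/null
cat > fit.py <<'E'
from h import *
import itertools
from scipy.optimize import least_squares
D=[json.loads(l) for l in open("log.jsonl")]
D.append([[1.01090894,.4776891,.02234542,1.55636899,-.01146896,1.10931345,-.08309043],[294.42856759,-606.79490791,230.43508184],[-3.06023483,-.703356891,.000805]])
D.append([[.598,.222,-.365,2.167,-.687,.262,-.512],[583.2,-143.8,205.6],R.from_matrix([[.807,.171,.565],[.141,-.985,.097],[.574,.002,-.819]]).as_rotvec().tolist()])
ax="zyzyzyz"
def rots(q,s): return [R.from_euler(ax[i],s[i]*q[i]) for i in range(7)]
def fk(q,s,p):
    M=R.from_euler("z",p[0]);x=np.array([0,0,0.])
    for i,r in enumerate(rots(q,s)):
        M=M*r; x=x+M.apply(p[2+3*i:5+3*i])
    return x,M*R.from_euler("z",p[1])
def best():
    res=[]
    for s in itertools.product([1,-1],repeat=7):
        if s[1]<0: continue
        # rotation only
        f=lambda p:np.concatenate([(R.from_rotvec(d[2]).inv()*fk(d[0],s,np.r_[p,np.zeros(21)])[1]).as_rotvec() for d in D])
        for c in(0,np.pi/2,np.pi,-np.pi/2):
          for b in (0,np.pi/2,np.pi,-np.pi/2):
            e=np.abs(f([b,c])).max();res.append((e,s,b,c))
    res.sort(key=lambda t:t[0]);return res
if __name__=="__main__":
    for r in best()[:6]:print(r)
    e,s,b,c=best()[0]
    g=lambda p:np.concatenate([(fk(d[0],s,np.r_[b,c,p])[0]-d[1])/1 for d in D]+[.01*p])
    r=least_squares(g,np.tile([0,0,200.],7));print(r.x.reshape(7,3).round(1));print(g(r.x)[:3*len(D)].round(1))
    np.savez("kin.npz",s=s,p=np.r_[b,c,r.x])
E
python3 -c "
from h import *
st();log()"; python3 fit.py
```

```text
t 3.15 q [ 0.11  0.26  0.18  2.16 -1.03  0.34 -0.21] p [ 604.9 -142.2  189.9] rel sl,ey,n [  8.8  -3.5 105.1] yaw -0.0 tilt z.n [-0.016  0.009 -1.   ]
F [-0.2  0.2 -1.3] T [0.   0.61 0.01] gap 85.2343729736228 0.0
t 3.7333 q [-0.29  0.47  0.57  1.71 -0.28  1.07 -1.01] p [ 609.  -137.3  210.9] rel sl,ey,n [ 24.8   0.5 119.6] yaw -0.002 tilt z.n [-0.594  0.012 -0.804]
F [ 0.6  0.8 -0.9] T [ 0.06 -0.08 -0.03] gap 85.5009742675855 0.0
(np.float64(0.00027619726488464183), (-1, 1, -1, 1, -1, 1, -1), 0, 1.5707963267948966)
(np.float64(0.5930758607285564), (-1, 1, -1, 1, -1, 1, -1), -1.5707963267948966, 0)
(np.float64(0.5935414380104697), (-1, 1, -1, 1, -1, 1, -1), 1.5707963267948966, 3.141592653589793)
(np.float64(0.9036549679939995), (1, 1, 1, 1, 1, 1, 1), 1.5707963267948966, 0)
(np.float64(0.9036569848264121), (1, 1, 1, 1, 1, 1, 1), 0, -1.5707963267948966)
(np.float64(0.9036569890555085), (1, 1, 1, 1, 1, 1, 1), -1.5707963267948966, 3.141592653589793)
[[ -7.2 -13.1 269.3]
 [  5.  -13.1 259.9]
 [  4.3 -18.  259.9]
 [-30.1 -18.  232.7]
 [ 15.1   1.2 232.7]
 [ -7.5   1.2 151. ]
 [ -1.3  -2.3 151. ]]
[ 0.1  0.6  0.1 -0.1 -0.9  0.1 -0.   0.3  0.   0.  -0.  -0.1 -0.1 -0.1
 -0.1]
```

```bash
cat > ik.py <<'E'
from fit import *
k=np.load("kin.npz");S=k["s"];P=k["p"]
lo=np.array([-2.96,-.34,-1.41,.24,-1.37,.17,-2.96]);hi=np.array([2.96,2.1,1.46,2.44,4.51,1.92,2.96])
C0=np.array([656.6,-129.4,98.7])
def target(h,yaw,sg,dy=0):
    M=np.c_[np.cross(sg*ey,-n),sg*ey,-n]
    return C0+h*n+dy*ey, R.from_rotvec(yaw*n)*R.from_matrix(M)
def ik(t,q0,reg=0,qr=None):
    def f(q):
        x,M=fk(q,S,P);e=np.r_[(x-t[0])/10,20*(t[1].inv()*M).as_rotvec()]
        return np.r_[e,reg*(q-(qr if qr is not None else q0))]
    r=least_squares(f,np.clip(q0,lo+.011,hi-.011),bounds=(lo+.01,hi-.01));return r.x,np.abs(f(r.x)[:6]).max()
if __name__=="__main__":
    rng=np.random.default_rng(0);w=None
    for sg in(1,-1):
        out=[]
        for i in range(40):
            q,e=ik(target(-12,.5,sg),rng.uniform(lo,hi))
            if e>.01: continue
            bad=0;ms=[]
            for args in((-12,-.3,sg),(-12,1.35,sg),(-12,1.2,sg,66),(100,0,sg)):
                q2,e2=ik(target(*args),q,.02);bad=max(bad,e2);ms.append(np.min(np.minimum(q2-lo,hi-q2)))
            out.append((round(bad,2),round(min(ms),2),round(np.min(np.minimum(q-lo,hi-q)),2),q.round(2).tolist()))
        out.sort(key=lambda o:(o[0]>.3,-o[1]));print(sg,len(out),*out[:6],sep="\n")
E
python3 ik.py; python3 -c "
from h import *
print(get_state()['joint_positions'].round(3))"
```

```text
1
22
(np.float64(0.0), np.float64(0.09), np.float64(0.11), [0.92, 0.68, -0.94, 2.06, 1.49, 0.28, 1.12])
(np.float64(0.0), np.float64(0.09), np.float64(0.19), [0.99, 0.73, -1.04, 2.06, 1.51, 0.36, 1.14])
(np.float64(0.0), np.float64(0.09), np.float64(0.11), [0.92, 0.68, -0.94, 2.06, 1.49, 0.28, 1.12])
(np.float64(0.0), np.float64(0.08), np.float64(0.2), [1.0, 0.75, -1.06, 2.06, 1.51, 0.37, 1.14])
(np.float64(0.0), np.float64(0.07), np.float64(0.22), [1.01, 0.75, -1.07, 2.06, 1.52, 0.39, 1.14])
(np.float64(0.0), np.float64(0.07), np.float64(0.08), [0.89, 0.66, -0.9, 2.06, 1.48, 0.25, 1.11])
-1
26
(np.float64(0.0), np.float64(0.04), np.float64(0.25), [1.03, 0.78, -1.11, 2.06, 1.53, 0.42, -2.0])
(np.float64(0.0), np.float64(0.01), np.float64(0.02), [0.8, 0.62, -0.79, 2.06, 1.46, 0.19, -2.05])
(np.float64(0.0), np.float64(0.01), np.float64(0.06), [0.86, 0.64, -0.86, 2.06, 1.47, 0.23, -2.04])
(np.float64(0.0), np.float64(0.01), np.float64(0.01), [0.8, 0.61, -0.78, 2.06, 1.46, 0.18, -2.05])
(np.float64(0.0), np.float64(0.01), np.float64(0.01), [0.8, 0.61, -0.78, 2.06, 1.46, 0.18, -2.05])
(np.float64(0.0), np.float64(0.01), np.float64(0.04), [1.16, 0.99, -1.37, 2.05, 1.6, 0.68, -1.94])
[-0.285  0.474  0.566  1.711 -0.285  1.069 -1.012]
```

```bash
cat > sim.py <<'E'
from ik import *
def jac(q):
    x,M=fk(q,S,P);J=np.zeros((6,7))
    for i in range(7):
        d=np.zeros(7);d[i]=1e-5;y,N=fk(q+d,S,P);J[:3,i]=(y-x)/1e-5/1000;J[3:,i]=(N*M.inv()).as_rotvec()/1e-5
    return x,M,J
def go(q,tx,tM,rows,lam=.02,sub=2):
    for _ in range(rows*sub):
        x,M,J=jac(q);e=np.r_[(tx-x)/1000,(tM*M.inv()).as_rotvec()]
        for a,b,l in((0,3,.0417/sub),(3,6,np.deg2rad(7.16)/sub)):
            m=np.linalg.norm(e[a:b]);e[a:b]*=min(1,l/(m+1e-12))
        act=np.ones(7,bool)
        for _k in range(3):
            Ja=J*act;dq=Ja.T@np.linalg.solve(Ja@Ja.T+lam**2*np.eye(6),e)
            v=((q+dq<lo)|(q+dq>hi))&act
            if not v.any():break
            act&=~v
        q=np.clip(q+dq,lo,hi)
    return q
if __name__=="__main__":
    q=np.array(D[-2][0]);x0=np.array([294.7,-607.3,231.3]);M0=R.from_rotvec(D[-2][2])
    U=np.deg2rad(5)
    for lam in(.001,.02,.05):
        q=np.array(D[-2][0]);M1=R.from_rotvec(U*np.array([2.15,-6.69,-3.07]))*M0
        x1=x0+25*np.array([11.57,18.62,-1.02]);q=go(q,x1,M1,17,lam);print(lam,q.round(2),end=' ')
        x2=x1+25*np.array([2.3,.46,-3.36]);q=go(q,x2,M1,7,lam);print(q.round(2),end=' ')
        x3=x2+25*np.array([.87,.16,-1.37]);q=go(q,x3,M1,6,lam);print(q.round(2),end=' ')
        q=go(q,fk(q,S,P)[0]+25*np.array([-2.5,-.44,3.6]),M1,6,lam);print(q.round(2),end=' ')
        M4=R.from_rotvec(U*np.array([-1.2,6.9,0]))*M1
        q=go(q,fk(q,S,P)[0]+[0,0,25],M4,7,lam);print(q.round(2))
E
python3 sim.py
```

```text
0.001 [ 0.6   0.22 -0.37  2.17 -0.68  0.26 -0.52] [ 0.37  0.41 -0.18  2.11 -1.17  0.17 -0.05] [ 0.34  0.48 -0.16  2.04 -1.17  0.17 -0.05] [ 0.21  0.25  0.07  2.13 -0.96  0.33 -0.28] [-0.2   0.44  0.47  1.7  -0.22  1.06 -1.06]
0.02 [ 0.6   0.22 -0.37  2.17 -0.68  0.26 -0.52] [ 0.33  0.41 -0.13  2.12 -1.31  0.18  0.09] [ 0.31  0.48 -0.11  2.06 -1.31  0.18  0.08] [ 0.15  0.25  0.13  2.15 -1.03  0.33 -0.21] [-0.26  0.45  0.54  1.71 -0.26  1.05 -1.03]
0.05 [ 0.6   0.22 -0.37  2.17 -0.68  0.26 -0.52] [ 0.32  0.41 -0.12  2.13 -1.37  0.18  0.14] [ 0.29  0.49 -0.1   2.06 -1.37  0.18  0.14] [ 0.14  0.26  0.14  2.15 -1.05  0.33 -0.19] [-0.28  0.45  0.56  1.72 -0.27  1.05 -1.02]
```

```bash
cat > search.py <<'E'
from sim import *
import sys,time
from multiprocessing import Pool
q0=np.array(D[-3][0]); x0,M0=fk(q0,S,P)
def err(q,t):
    x,M=fk(q,S,P);return np.linalg.norm(x-t[0])+100*np.linalg.norm((t[1].inv()*M).as_rotvec())
mar=lambda q:np.min(np.minimum(q-lo,hi-q))
def trial(seed):
    r=np.random.default_rng(seed);sg=r.choice([1,-1]);q=q0;wp=[]
    for k in range(r.integers(1,3)):
        x=np.array([r.uniform(420,620),r.uniform(-300,100),r.uniform(270,400)]).round(-1)
        rv=np.array([r.uniform(-15,15),r.uniform(-10,5),r.uniform(-20,20)]).round()
        wp.append((x,rv));q=go(q,x,R.from_rotvec(np.deg2rad(5)*rv)*M0,18,.05,1)
    ts=target(100,0,sg);q=go(q,*ts,28,.05,1);e1=err(q,ts);qs=q
    t=target(-12,0,sg);q=go(q,*t,8,.05,1);e=max(e1,err(q,t));qg=q;m=mar(q)
    if e<4:
        for y,dy in((-.3,0),(0.5,0),(1.35,0),(1.2,66)):
            t=target(-12,y,sg,dy);q=go(q,*t,8,.05,1);e=max(e,err(q,t));m=min(m,mar(q))
    else: e+=100
    return e,m,seed,sg,wp,qs.round(2),qg.round(2),q.round(2)
if __name__=="__main__":
    with Pool() as p: o=p.map(trial,range(int(sys.argv[1])),chunksize=4)
    o.sort(key=lambda t:(t[0]>3,-t[1],t[0]))
    for t in o[:5]:print(*t)
E
nproc; OMP_NUM_THREADS=1 timeout 500 python3 search.py 200
```

```text
4
1.3041510353013095 0.08969328503389609 198 1 [(array([ 580., -270.,  340.]), array([ 9.,  4., -2.])), (array([ 460., -200.,  390.]), array([ 4., -5.,  6.]))] [ 1.31  0.62 -1.35  2.13  1.12  0.44  1.01] [ 1.    0.74 -1.05  2.06  1.52  0.37  0.63] [ 0.84  0.66 -0.97  2.12  1.68  0.35  1.52]
2.8527762545311774 0.003994597679094408 6 1 [(array([ 490., -150.,  320.]), array([15., -1.,  7.])), (array([490., -30., 290.]), array([-13.,   3., -20.]))] [ 1.29  0.59 -1.3   2.13  1.06  0.4   1.04] [ 0.93  0.69 -0.96  2.06  1.5   0.3   0.61] [ 0.77  0.61 -0.88  2.13  1.7   0.29  1.47]
132.40886468706947 0.07835072641410612 85 -1 [(array([ 510., -110.,  330.]), array([ 11.,   2., -11.]))] [-0.12  0.27  0.44  2.21 -1.29  0.38  0.03] [ 0.2   0.47  0.03  2.05 -1.29  0.25  0.04] [ 0.2   0.47  0.03  2.05 -1.29  0.25  0.04]
132.3194829474798 0.07761986677491531 167 -1 [(array([550., -70., 290.]), array([ 9., -4., -5.]))] [-0.12  0.27  0.43  2.21 -1.29  0.38  0.03] [ 0.2   0.47  0.02  2.05 -1.29  0.25  0.04] [ 0.2   0.47  0.02  2.05 -1.29  0.25  0.04]
132.2708180560968 0.07686857977570385 33 -1 [(array([530.,  60., 300.]), array([ 3., -5., 10.]))] [-0.12  0.27  0.43  2.21 -1.29  0.38  0.03] [ 0.2   0.47  0.02  2.05 -1.29  0.25  0.04] [ 0.2   0.47  0.02  2.05 -1.29  0.25  0.04]
```

```bash
python3 -m handwheel '[{"travel":[-1.16,-5.32,5.16],"delta_rot":[9,4,-2],"claw":0},{"travel":[-1.16,-5.32,5.16],"delta_rot":[9,4,-2],"claw":0},{"travel":[-1.16,-5.32,5.16],"delta_rot":[9,4,-2],"claw":0},{"travel":[-1.16,-5.32,5.16],"delta_rot":[9,4,-2],"claw":0},{"travel":[-1.16,-5.32,5.16],"delta_rot":[9,4,-2],"claw":0},{"travel":[-1.16,-5.32,5.16],"delta_rot":[9,4,-2],"claw":0},{"travel":[-1.16,-5.32,5.16],"delta_rot":[9,4,-2],"claw":0},{"travel":[-1.16,-5.32,5.16],"delta_rot":[9,4,-2],"claw":0},{"travel":[-1.16,-5.32,5.16],"delta_rot":[9,4,-2],"claw":0},{"travel":[-1.16,-5.32,5.16],"delta_rot":[9,4,-2],"claw":0},{"travel":[-1.16,-5.32,5.16],"delta_rot":[9,4,-2],"claw":0},{"travel":[-1.16,-5.32,5.16],"delta_rot":[9,4,-2],"claw":0}]'
python3 - <<'E'
from search import *
log();st()
q=go(q0,np.array([580,-270,340.]),R.from_rotvec(np.deg2rad(5)*np.array([9,4,-2]))*M0,18,.05,1);print(q.round(2))
s=get_state();q=s["joint_positions"];M1=R.from_rotvec(s["orientation"]);M2=R.from_rotvec(np.deg2rad(5)*np.array([4,-5,6.]))*M0
print("d2",((np.array([460,-200,390])-s["eef_pos"])/25).round(2),((M2*M1.inv()).as_rotvec()/np.deg2rad(5)).round(2))
q=go(q,np.array([460,-200,390.]),M2,18,.05,1);x,M=fk(q,S,P);t=target(100,0,1);print(q.round(2),((t[0]-x)/25).round(2),((t[1]*M.inv()).as_rotvec()/np.deg2rad(5)).round(2))
q=go(q,*t,28,.05,1);print(q.round(2))
E
```

```text
time: 4.73
eef_pos: [574.5, -264.8, 326.2]
orientation: [-2.294, -0.001, 0.379]
contact_force: [1.5, 1.0, -2.9]
finger_gap: 85.7
gripper_force: 0.0
t 4.7333 q [ 0.93  0.88 -0.78  1.06 -0.14  1.91 -1.37] p [ 574.5 -264.8  326.2] rel sl,ey,n [  44.9 -119.   246.3] yaw -0.747 tilt z.n [-0.483  0.755 -0.444]
F [-0.3  0.8 -3.3] T [-0.77 -0.16  0.46] gap 85.73541296642189 0.0
[ 0.96  0.87 -0.85  1.07 -0.13  1.91 -1.41]
d2 [-4.58  2.59  2.55] [ -4.1  -11.23   4.88]
[ 1.66  0.23 -1.21  1.78 -0.33  1.23 -0.27] [ 5.6   2.42 -8.38] [-14.4   -9.18  26.05]
[ 1.28  0.58 -1.29  2.13  1.05  0.39  1.05]
```

```bash
python3 -m handwheel '[{"travel":[-4.58,2.59,2.55],"delta_rot":[-4.1,-11.23,4.88],"claw":0},{"travel":[-4.58,2.59,2.55],"delta_rot":[-4.1,-11.23,4.88],"claw":0},{"travel":[-4.58,2.59,2.55],"delta_rot":[-4.1,-11.23,4.88],"claw":0},{"travel":[-4.58,2.59,2.55],"delta_rot":[-4.1,-11.23,4.88],"claw":0},{"travel":[-4.58,2.59,2.55],"delta_rot":[-4.1,-11.23,4.88],"claw":0},{"travel":[-4.58,2.59,2.55],"delta_rot":[-4.1,-11.23,4.88],"claw":0},{"travel":[-4.58,2.59,2.55],"delta_rot":[-4.1,-11.23,4.88],"claw":0},{"travel":[-4.58,2.59,2.55],"delta_rot":[-4.1,-11.23,4.88],"claw":0},{"travel":[-4.58,2.59,2.55],"delta_rot":[-4.1,-11.23,4.88],"claw":0},{"travel":[-4.58,2.59,2.55],"delta_rot":[-4.1,-11.23,4.88],"claw":0},{"travel":[-4.58,2.59,2.55],"delta_rot":[-4.1,-11.23,4.88],"claw":0},{"travel":[-4.58,2.59,2.55],"delta_rot":[-4.1,-11.23,4.88],"claw":0}]' >/dev/null
python3 - <<'E'
from search import *
log();st();s=get_state();q=s["joint_positions"];x,M=fk(q,S,P);print(x-s["eef_pos"])
t=target(100,0,1)
print("d3",((t[0]-s["eef_pos"])/25).round(2),((t[1]*M.inv()).as_rotvec()/np.deg2rad(5)).round(2))
for k in range(4):
    q=go(q,*t,7,.05,1);x,M=fk(q,S,P);print(q.round(2),x.round(0),M.as_matrix()[:,2].round(2))
for y,dy in((0,0),(-.3,0),(.5,0),(1.35,0),(1.2,66)):
    t=target(-12,y,1,dy);q=go(q,*t,8,.05,1);print(q.round(2),err(q,t))
E
```

```text
t 5.7333 q [ 1.63  0.26 -1.18  1.76 -0.31  1.23 -0.28] p [ 460.2 -202.   391.7] rel sl,ey,n [ -0.7 -37.1 358.2] yaw 0.418 tilt z.n [-0.203  0.36  -0.911]
F [ 0.4  0.2 -0.8] T [-0.27  0.33  0.21] gap 85.27150573669012 0.0
[  4.44603109 -11.50417114  -2.44221032]
d3 [ 5.6   2.5  -8.44] [-14.47  -9.12  26.12]
[ 1.1   0.59 -1.07  1.87  0.29  0.73 -0.02] [ 600. -139.  181.] [ 0.28  0.26 -0.92]
[ 1.15  0.56 -1.18  1.98  0.64  0.61  0.48] [ 600. -139.  181.] [ 0.38  0.11 -0.92]
[ 1.26  0.57 -1.28  2.12  1.01  0.4   1.  ] [ 600. -138.  181.] [ 0.55  0.09 -0.83]
[ 1.28  0.58 -1.29  2.13  1.05  0.39  1.06] [ 600. -139.  181.] [ 0.56  0.1  -0.82]
[ 0.92  0.68 -0.93  2.06  1.49  0.28  0.61] 0.04446457477992965
[ 0.93  0.69 -0.95  2.06  1.5   0.29  0.31] 0.01024499417044933
[ 0.85  0.64 -0.84  2.06  1.49  0.22  1.08] 1.3988907978230778
[ 0.8   0.62 -0.77  2.07  1.49  0.17  1.91] 3.0503167472524217
[ 0.77  0.62 -0.88  2.13  1.7   0.29  1.47] 0.006976407746184987
```

```bash
python3 fit.py | tail -12; sed -i 's/^q0=.*/q0=np.array(D[-3][0]); x0,M0=fk(q0,S,P)/; s/r.integers(1,3)/1/; s/rv=np.array.*/rv=np.array([r.uniform(-6,6),r.uniform(-6,6),r.uniform(-4,12)]).round()/; s/r.choice(\[1,-1\])/1/' search.py
OMP_NUM_THREADS=1 timeout 500 python3 search.py 120
```

```text
(np.float64(1.086233584056926), (1, 1, 1, 1, -1, 1, -1), 3.141592653589793, 0)
(np.float64(1.1395778651504573), (1, 1, 1, -1, -1, -1, -1), 3.141592653589793, 0)
(np.float64(1.2421778548864706), (1, 1, 1, 1, 1, 1, -1), 3.141592653589793, 0)
[[ 2.300e+00 -1.540e+01  2.850e+02]
 [-2.900e+00 -1.540e+01  2.705e+02]
 [ 3.600e+00 -1.530e+01  2.705e+02]
 [-0.000e+00 -1.530e+01  2.349e+02]
 [-6.000e-01 -3.000e-01  2.349e+02]
 [ 5.000e-01 -2.000e-01  1.628e+02]
 [-1.000e-01 -4.000e-01  1.628e+02]]
[-0.   0.   0.  -0.1 -0.2 -0.1  0.1 -0.   0.1 -0.1 -0.1  0.  -0.  -0.1
 -0.2  0.1  0.  -0.1  0.1  0.3  0.2]
0.5992418776522495 0.1751565479522804 15 1 [(array([560.,  30., 310.]), array([-5.,  1., -2.]))] [ 1.33  0.72 -1.41  2.12  1.24  0.52  0.93] [ 1.06  0.83 -1.14  2.05  1.59  0.46  0.63] [ 0.91  0.75 -1.07  2.12  1.71  0.44  1.55]
0.6034113353120386 0.17418256361667447 32 1 [(array([450., -70., 320.]), array([-2.,  2., 12.]))] [ 1.33  0.72 -1.41  2.12  1.24  0.52  0.93] [ 1.06  0.83 -1.14  2.05  1.58  0.46  0.63] [ 0.91  0.75 -1.07  2.12  1.71  0.44  1.55]
0.6047010071948912 0.17388296671418926 118 1 [(array([610.,  80., 310.]), array([-3.,  0., -3.]))] [ 1.33  0.72 -1.41  2.12  1.24  0.52  0.93] [ 1.06  0.83 -1.14  2.05  1.58  0.46  0.63] [ 0.91  0.74 -1.07  2.12  1.71  0.44  1.55]
0.6112322213033302 0.17237766120260054 100 1 [(array([590., -60., 310.]), array([-5.,  6.,  6.]))] [ 1.33  0.72 -1.41  2.12  1.23  0.51  0.93] [ 1.06  0.83 -1.14  2.05  1.58  0.46  0.63] [ 0.91  0.74 -1.07  2.12  1.72  0.43  1.55]
0.6118295992463678 0.17224096180602258 27 1 [(array([ 560., -170.,  290.]), array([-2.,  5.,  9.]))] [ 1.33  0.72 -1.41  2.12  1.23  0.51  0.93] [ 1.06  0.83 -1.14  2.05  1.58  0.46  0.63] [ 0.91  0.74 -1.07  2.12  1.72  0.43  1.55]
```

```bash
python3 -m handwheel '[{"travel":[-0.4,5.28,-2.87],"delta_rot":[-2,2,12],"claw":0},{"travel":[-0.4,5.28,-2.87],"delta_rot":[-2,2,12],"claw":0},{"travel":[-0.4,5.28,-2.87],"delta_rot":[-2,2,12],"claw":0},{"travel":[-0.4,5.28,-2.87],"delta_rot":[-2,2,12],"claw":0},{"travel":[-0.4,5.28,-2.87],"delta_rot":[-2,2,12],"claw":0},{"travel":[-0.4,5.28,-2.87],"delta_rot":[-2,2,12],"claw":0},{"travel":[-0.4,5.28,-2.87],"delta_rot":[-2,2,12],"claw":0},{"travel":[-0.4,5.28,-2.87],"delta_rot":[-2,2,12],"claw":0},{"travel":[-0.4,5.28,-2.87],"delta_rot":[-2,2,12],"claw":0},{"travel":[-0.4,5.28,-2.87],"delta_rot":[-2,2,12],"claw":0},{"travel":[-0.4,5.28,-2.87],"delta_rot":[-2,2,12],"claw":0}]' >/dev/null
cat > plan.py <<'E'
from search import *
log();st();s=get_state();q=s["joint_positions"];x,M=fk(q,S,P);print(x-s["eef_pos"])
t=target(100,0,1)
print("d3",((t[0]-s["eef_pos"])/25).round(2),((t[1]*M.inv()).as_rotvec()/np.deg2rad(5)).round(2))
for k in range(4):
    q=go(q,*t,7,.05,1);x,M=fk(q,S,P);print(q.round(2),x.round(0),M.as_matrix()[:,2].round(2))
for y,dy in((0,0),(-.3,0),(.5,0),(1.35,0),(1.2,66)):
    t=target(-12,y,1,dy);q=go(q,*t,8,.05,1);print(q.round(2),err(q,t))
E
python3 plan.py
```

```text
t 6.65 q [ 1.07  0.5  -1.24  1.7   0.17  1.52 -0.05] p [451.2 -68.3 319.6] rel sl,ey,n [-30.2  96.1 290.9] yaw 1.602 tilt z.n [-0.717  0.297 -0.631]
F [-1.2 -0.3  0.1] T [-0.25 -0.23  0.19] gap 85.0941062520331 0.0
[0.61348316 0.14352402 0.84024003]
d3 [ 5.96 -2.84 -5.56] [ -4.31 -11.19  17.52]
[ 0.98  0.71 -1.22  1.77  0.76  1.1   0.43] [ 601. -138.  181.] [ 0.1 -0.  -1. ]
[ 1.3   0.7  -1.4   2.1   1.19  0.57  0.88] [ 600. -137.  182.] [ 0.53  0.07 -0.84]
[ 1.33  0.72 -1.41  2.12  1.24  0.52  0.93] [ 600. -139.  181.] [ 0.56  0.1  -0.82]
[ 1.33  0.72 -1.41  2.12  1.24  0.52  0.93] [ 600. -139.  181.] [ 0.56  0.1  -0.82]
[ 1.06  0.83 -1.14  2.05  1.58  0.46  0.63] 0.00035801166332212296
[ 1.07  0.85 -1.17  2.05  1.59  0.48  0.34] 0.00011337512501617228
[ 1.03  0.8  -1.09  2.06  1.57  0.41  1.12] 0.24248823323851587
[ 0.98  0.75 -1.01  2.06  1.56  0.34  1.95] 0.6045042883447804
[ 0.91  0.75 -1.07  2.12  1.71  0.44  1.55] 0.00011053549408266608
```

```bash
python3 -m handwheel '[{"travel":[5.96,-2.84,-5.56],"delta_rot":[-4.31,-11.19,17.52],"claw":0},{"travel":[5.96,-2.84,-5.56],"delta_rot":[-4.31,-11.19,17.52],"claw":0},{"travel":[5.96,-2.84,-5.56],"delta_rot":[-4.31,-11.19,17.52],"claw":0},{"travel":[5.96,-2.84,-5.56],"delta_rot":[-4.31,-11.19,17.52],"claw":0},{"travel":[5.96,-2.84,-5.56],"delta_rot":[-4.31,-11.19,17.52],"claw":0},{"travel":[5.96,-2.84,-5.56],"delta_rot":[-4.31,-11.19,17.52],"claw":0},{"travel":[5.96,-2.84,-5.56],"delta_rot":[-4.31,-11.19,17.52],"claw":0},{"travel":[5.96,-2.84,-5.56],"delta_rot":[-4.31,-11.19,17.52],"claw":0},{"travel":[5.96,-2.84,-5.56],"delta_rot":[-4.31,-11.19,17.52],"claw":0},{"travel":[5.96,-2.84,-5.56],"delta_rot":[-4.31,-11.19,17.52],"claw":0},{"travel":[5.96,-2.84,-5.56],"delta_rot":[-4.31,-11.19,17.52],"claw":0},{"travel":[5.96,-2.84,-5.56],"delta_rot":[-4.31,-11.19,17.52],"claw":0},{"travel":[5.96,-2.84,-5.56],"delta_rot":[-4.31,-11.19,17.52],"claw":0},{"travel":[5.96,-2.84,-5.56],"delta_rot":[-4.31,-11.19,17.52],"claw":0},{"travel":[5.96,-2.84,-5.56],"delta_rot":[-4.31,-11.19,17.52],"claw":0},{"travel":[5.96,-2.84,-5.56],"delta_rot":[-4.31,-11.19,17.52],"claw":0},{"travel":[5.96,-2.84,-5.56],"delta_rot":[-4.31,-11.19,17.52],"claw":0},{"travel":[5.96,-2.84,-5.56],"delta_rot":[-4.31,-11.19,17.52],"claw":0}]' >/dev/null
sed -i 's/y=-M\[:,1\]/y=M[:,1]/' h.py
python3 plan.py
```

```text
t 8.15 q [ 1.32  0.67 -1.36  2.12  1.17  0.46  0.98] p [ 599.6 -141.3  181.5] rel sl,ey,n [-1.000e-01 -1.700e+00  1.012e+02] yaw -0.005 tilt z.n [ 0.001 -0.001 -1.   ]
F [ 0.1  0.4 -0.1] T [-0.09  0.6  -0.02] gap 85.34931479115647 0.0
[0.63635581 0.23070357 2.09770257]
d3 [ 0.02  0.07 -0.04] [-0.03  0.01  0.05]
[ 1.31  0.67 -1.36  2.12  1.18  0.46  0.97] [ 600. -139.  181.] [ 0.56  0.1  -0.82]
[ 1.31  0.67 -1.36  2.12  1.18  0.46  0.97] [ 600. -139.  181.] [ 0.56  0.1  -0.82]
[ 1.31  0.67 -1.36  2.12  1.18  0.46  0.97] [ 600. -139.  181.] [ 0.56  0.1  -0.82]
[ 1.31  0.67 -1.36  2.12  1.18  0.46  0.97] [ 600. -139.  181.] [ 0.56  0.1  -0.82]
[ 1.01  0.78 -1.06  2.06  1.56  0.38  0.61] 0.0023290562196877575
[ 1.02  0.79 -1.08  2.06  1.57  0.4   0.32] 0.0005693128768631961
[ 0.97  0.74 -1.    2.06  1.56  0.34  1.1 ] 0.43350356955487096
[ 0.91  0.69 -0.91  2.06  1.54  0.26  1.92] 1.111101861242027
[ 0.85  0.69 -0.98  2.12  1.73  0.37  1.5 ] 0.0006132641912453992
```

```bash
python3 -m handwheel '[{"travel":[0.64,0.13,-0.93],"delta_rot":[0,0,0],"claw":0},{"travel":[1.28,0.26,-1.86],"delta_rot":[0,0,0],"claw":0},{"travel":[1.9,0.38,-2.78],"delta_rot":[0,0,0],"claw":0},{"travel":[2.25,0.45,-3.25],"delta_rot":[0,0,0],"claw":0},{"travel":[2.55,0.51,-3.71],"delta_rot":[0,0,0],"claw":0},{"travel":[2.55,0.51,-3.71],"delta_rot":[0,0,0],"claw":0},{"travel":[2.55,0.51,-3.71],"delta_rot":[0,0,0],"claw":0}]' >/dev/null
python3 - <<'E'
from h import *
st();c=camera("wrist");cv2.imwrite("pics/w2.png",c["image"][:,:,::-1])
E
```

```text
t 8.7333 q [ 1.02  0.78 -1.08  2.05  1.56  0.4   0.62] p [ 663.7 -126.9   88.6] rel sl,ey,n [  0.3   1.2 -12.5] yaw -0.001 tilt z.n [ 0.002  0.001 -1.   ]
F [-0.  -0.1 -0.1] T [-0.02  0.57  0.  ] gap 85.59773482120741 0.0
```

View pics/w2.png

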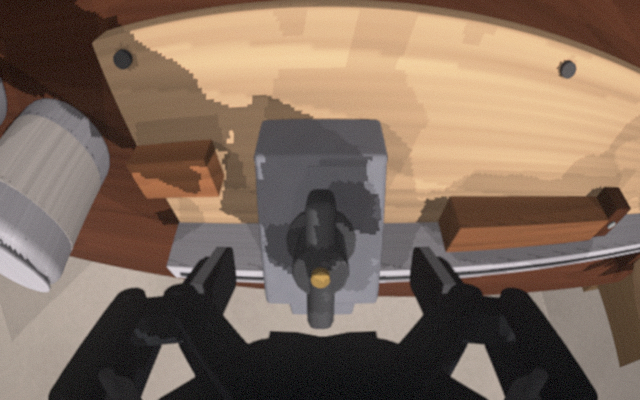

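The wing bar is centred between the open fingers: the dot is at (320,280) and the pads at u 233 and 412. I'm closing the gripper.

```bash
python3 -m handwheel '[{"travel":[0,0,0],"delta_rot":[0,0,0],"claw":255},{"travel":[0,0,0],"delta_rot":[0,0,0],"claw":255},{"travel":[0,0,0],"delta_rot":[0,0,0],"claw":255},{"travel":[0,0,0],"delta_rot":[0,0,0],"claw":255},{"travel":[0,0,0],"delta_rot":[0,0,0],"claw":255},{"travel":[0,0,0],"delta_rot":[0,0,0],"claw":255},{"travel":[0,0,0],"delta_rot":[0,0,0],"claw":255},{"travel":[0,0,0],"delta_rot":[0,0,0],"claw":255}]' >/dev/null
python3 -c "
from h import *
st()"
```

```text
t 9.45 q [ 1.02  0.78 -1.08  2.06  1.57  0.4   0.62] p [ 662.8 -128.3   88.6] rel sl,ey,n [ -0.7   0.  -11.9] yaw -0.0 tilt z.n [ 0.002 -0.    -1.   ]
F [-0.8 -1.2  6.8] T [ 0.03  0.76 -0.15] gap 11.887661728019898 60.00688433647156
```

```bash
python3 -m handwheel '[{"travel":[0,0,0],"delta_rot":[-0.4,-0.07,0.57],"claw":255},{"travel":[0,0,0],"delta_rot":[-0.8,-0.14,1.15],"claw":255},{"travel":[0,0,0],"delta_rot":[-1.13,-0.2,1.64],"claw":255},{"travel":[0,0,0],"delta_rot":[-1.36,-0.24,1.97],"claw":255},{"travel":[0,0,0],"delta_rot":[-1.36,-0.24,1.97],"claw":255},{"travel":[0,0,0],"delta_rot":[-1.36,-0.24,1.97],"claw":255}]' >/dev/null
python3 -c "
from h import *
st()"
```

```text
t 9.95 q [ 1.01  0.77 -1.06  2.06  1.56  0.38  0.83] p [ 662.7 -128.2   88.5] rel sl,ey,n [ -0.7   0.2 -11.9] yaw 0.209 tilt z.n [ 0.001  0.    -1.   ]
F [-0.8  0.5  8.1] T [ 0.08  0.82 -0.2 ] gap 11.704273532230053 60.09470522403717
```

```bash
python3 -m handwheel '[{"travel":[0,0,0],"delta_rot":[-0.2,-0.03,0.28],"claw":255},{"travel":[0,0,0],"delta_rot":[-0.34,-0.06,0.49],"claw":255},{"travel":[0,0,0],"delta_rot":[-0.34,-0.06,0.49],"claw":255},{"travel":[0,0,0],"delta_rot":[-0.34,-0.06,0.49],"claw":255}]' >/dev/null
python3 -c "
from h import *
st()"
```

```text
t 10.2833 q [ 1.01  0.77 -1.05  2.06  1.56  0.38  0.87] p [ 662.7 -128.2   88.6] rel sl,ey,n [ -0.7   0.1 -11.9] yaw 0.257 tilt z.n [ 0.001  0.001 -1.   ]
F [0.4 0.6 8.9] T [ 0.21  0.73 -1.34] gap 11.609521500939584 69.31860170618165
```

```bash
python3 -m handwheel '[{"travel":[0,0,0],"delta_rot":[0.5,0.09,-0.72],"claw":255},{"travel":[0,0,0],"delta_rot":[1.1,0.2,-1.6],"claw":255},{"travel":[0,0,0],"delta_rot":[1.7,0.3,-2.46],"claw":255},{"travel":[0,0,0],"delta_rot":[2.3,0.41,-3.33],"claw":255},{"travel":[0,0,0],"delta_rot":[2.9,0.51,-4.2],"claw":255},{"travel":[0,0,0],"delta_rot":[3.3,0.59,-4.78],"claw":255},{"travel":[0,0,0],"delta_rot":[3.3,0.59,-4.78],"claw":255},{"travel":[0,0,0],"delta_rot":[3.3,0.59,-4.78],"claw":255}]' >/dev/null
python3 -c "
from h import *
st()"
```

```text
t 10.95 q [ 1.03  0.8  -1.1   2.06  1.57  0.41  0.38] p [ 662.7 -128.3   88.5] rel sl,ey,n [ -0.7  -0.  -11.9] yaw -0.244 tilt z.n [ 0.002 -0.001 -1.   ]
F [-1.  -1.1  7.8] T [-0.08  0.93  1.31] gap 11.703254342547408 65.44504880905151
```

```bash
python3 -m handwheel '[{"travel":[0,0,0],"delta_rot":[-0.5,-0.09,0.72],"claw":255},{"travel":[0,0,0],"delta_rot":[-1.1,-0.2,1.6],"claw":255},{"travel":[0,0,0],"delta_rot":[-1.7,-0.3,2.46],"claw":255},{"travel":[0,0,0],"delta_rot":[-2.3,-0.41,3.33],"claw":255},{"travel":[0,0,0],"delta_rot":[-2.9,-0.51,4.2],"claw":255},{"travel":[0,0,0],"delta_rot":[-3.3,-0.59,4.78],"claw":255},{"travel":[0,0,0],"delta_rot":[-3.3,-0.59,4.78],"claw":255},{"travel":[0,0,0],"delta_rot":[-3.3,-0.59,4.78],"claw":255}]' >/dev/null
python3 -c "
from h import *
st()"
python3 -m handwheel '[{"travel":[0,0,0],"delta_rot":[0.5,0.09,-0.72],"claw":255},{"travel":[0,0,0],"delta_rot":[1.1,0.2,-1.6],"claw":255},{"travel":[0,0,0],"delta_rot":[1.7,0.3,-2.46],"claw":255},{"travel":[0,0,0],"delta_rot":[2.3,0.41,-3.33],"claw":255},{"travel":[0,0,0],"delta_rot":[2.9,0.51,-4.2],"claw":255},{"travel":[0,0,0],"delta_rot":[3.3,0.59,-4.78],"claw":255},{"travel":[0,0,0],"delta_rot":[3.3,0.59,-4.78],"claw":255},{"travel":[0,0,0],"delta_rot":[3.3,0.59,-4.78],"claw":255}]' >/dev/null
python3 -c "
from h import *
st()"
python3 -m handwheel '[{"travel":[0,0,0],"delta_rot":[-0.5,-0.09,0.72],"claw":255},{"travel":[0,0,0],"delta_rot":[-1.1,-0.2,1.6],"claw":255},{"travel":[0,0,0],"delta_rot":[-1.7,-0.3,2.46],"claw":255},{"travel":[0,0,0],"delta_rot":[-2.3,-0.41,3.33],"claw":255},{"travel":[0,0,0],"delta_rot":[-2.9,-0.51,4.2],"claw":255},{"travel":[0,0,0],"delta_rot":[-3.3,-0.59,4.78],"claw":255},{"travel":[0,0,0],"delta_rot":[-3.3,-0.59,4.78],"claw":255},{"travel":[0,0,0],"delta_rot":[-3.3,-0.59,4.78],"claw":255}]' >/dev/null
python3 -c "
from h import *
st()"
```

```text
t 11.6167 q [ 1.01  0.77 -1.05  2.06  1.56  0.38  0.87] p [ 662.7 -128.1   88.6] rel sl,ey,n [ -0.7   0.2 -11.9] yaw 0.258 tilt z.n [ 0.001  0.001 -1.   ]
F [-0.7  1.4  8.2] T [ 0.1   0.71 -1.31] gap 12.082537853473935 68.43541591202666
t 12.2833 q [ 1.03  0.8  -1.1   2.06  1.57  0.41  0.38] p [ 662.8 -128.4   88.6] rel sl,ey,n [ -0.7  -0.1 -11.9] yaw -0.244 tilt z.n [ 0.002 -0.001 -1.   ]
F [-1.4 -1.1  8. ] T [-0.05  0.91  1.27] gap 12.099535743299972 64.90003108978271
t 12.95 q [ 1.01  0.77 -1.06  2.06  1.56  0.38  0.88] p [ 662.6 -128.2   88.5] rel sl,ey,n [ -0.8   0.2 -11.9] yaw 0.262 tilt z.n [ 0.001  0.    -1.   ]
F [-1.1  0.3  8.6] T [0.11 0.76 0.14] gap 11.915037863636181 60.07317066192627
```

```bash
python3 -m handwheel '[{"travel":[0,0,0],"delta_rot":[0.5,0.09,-0.7],"claw":255},{"travel":[0,0,0],"delta_rot":[0.96,0.17,-1.39],"claw":255},{"travel":[0,0,0],"delta_rot":[0.4,0.07,-0.58],"claw":255},{"travel":[0,0,0],"delta_rot":[-0.2,-0.04,0.29],"claw":255},{"travel":[0,0,0],"delta_rot":[-0.8,-0.14,1.16],"claw":255},{"travel":[0,0,0],"delta_rot":[-1.4,-0.25,2.03],"claw":255},{"travel":[0,0,0],"delta_rot":[-2.1,-0.37,3.04],"claw":255},{"travel":[0,0,0],"delta_rot":[-2.8,-0.5,4.06],"claw":255},{"travel":[0,0,0],"delta_rot":[-3.5,-0.62,5.07],"claw":255},{"travel":[0,0,0],"delta_rot":[-4.2,-0.75,6.09],"claw":255},{"travel":[0,0,0],"delta_rot":[-4.9,-0.87,7.1],"claw":255},{"travel":[0,0,0],"delta_rot":[-5.5,-0.97,7.97],"claw":255},{"travel":[0,0,0],"delta_rot":[-6.0,-1.06,8.7],"claw":255},{"travel":[0,0,0],"delta_rot":[-6.2,-1.1,8.99],"claw":255},{"travel":[0,0,0],"delta_rot":[-6.2,-1.1,8.99],"claw":255},{"travel":[0,0,0],"delta_rot":[-6.2,-1.1,8.99],"claw":255},{"travel":[0,0,0],"delta_rot":[-6.2,-1.1,8.99],"claw":255}]' >/dev/null
python3 -c "
from h import *
st()"
```

```text
t 14.3667 q [ 0.96  0.72 -0.98  2.06  1.54  0.31  1.82] p [ 662.3 -127.8   88.3] rel sl,ey,n [ -1.1   0.6 -11.9] yaw 1.218 tilt z.n [-0.     0.002 -1.   ]
F [-1.9 -0.3  9.9] T [ 0.36  0.92 -0.4 ] gap 11.741440182034445 60.500144362449646
```

```bash
python3 -m handwheel '[{"travel":[-0.04,0.2,0],"delta_rot":[0,0,0],"claw":255},{"travel":[-0.09,0.5,0],"delta_rot":[0,0,0],"claw":255},{"travel":[-0.14,0.8,0],"delta_rot":[0,0,0],"claw":255},{"travel":[-0.2,1.1,0],"delta_rot":[0,0,0],"claw":255},{"travel":[-0.25,1.4,0],"delta_rot":[0,0,0],"claw":255},{"travel":[-0.3,1.7,0],"delta_rot":[0,0,0],"claw":255},{"travel":[-0.36,2.0,0],"delta_rot":[0,0,0],"claw":255},{"travel":[-0.39,2.2,0],"delta_rot":[0,0,0],"claw":255},{"travel":[-0.41,2.3,0],"delta_rot":[0,0,0],"claw":255},{"travel":[-0.41,2.3,0],"delta_rot":[0,0,0],"claw":255},{"travel":[-0.41,2.3,0],"delta_rot":[0,0,0],"claw":255}]' >/dev/null
python3 -c "
from h import *
st()"
```

```text
t 15.2833 q [ 0.9   0.72 -1.03  2.11  1.7   0.39  1.58] p [651.9 -70.3  88.3] rel sl,ey,n [ -1.3  59.1 -11.8] yaw 1.218 tilt z.n [-0.     0.002 -1.   ]
F [-2.3 -0.3 12.4] T [ 0.28  0.98 -0.42] gap 12.295425781717729 60.712348222732544
```

```bash
python3 -m handwheel '[{"travel":[-0.01,0.06,0],"delta_rot":[0,0,0],"claw":255},{"travel":[-0.02,0.12,0],"delta_rot":[0,0,0],"claw":255},{"travel":[-0.035,0.2,0],"delta_rot":[0,0,0],"claw":255},{"travel":[-0.035,0.2,0],"delta_rot":[0,0,0],"claw":255},{"travel":[-0.035,0.2,0],"delta_rot":[0,0,0],"claw":255}]' >/dev/null
python3 - <<'E'
from h import *
st();c=camera("wrist");im=c["image"][100:300,300:640];cv2.imwrite("pics/w3.png",cv2.resize(im[:,:,::-1],(680,400),interpolation=2));np.savez("w3.npz",**c)
E
```

```text
t 15.7 q [ 0.89  0.72 -1.04  2.12  1.71  0.4   1.56] p [651.2 -66.1  88.3] rel sl,ey,n [ -1.3  63.3 -11.8] yaw 1.218 tilt z.n [-0.  0. -1.]
F [-2.5 -0.7 11.2] T [-0.03  0.94 -0.49] gap 11.526185727147928 60.75694441795349
```

View pics/w3.png

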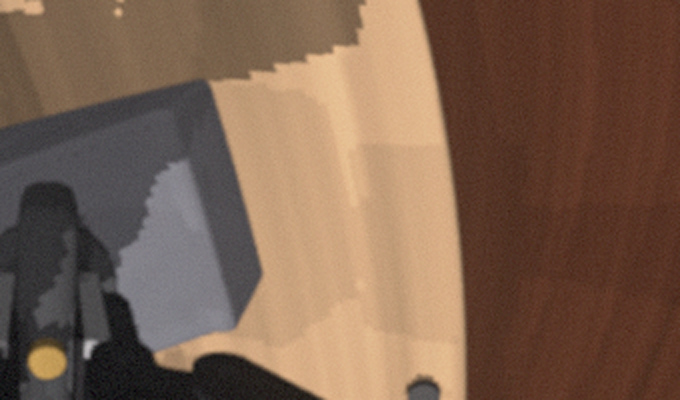

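The crop shows the block and knob (dot at about (45,360)), but the batten is hidden. I'll feel for contact in small steps instead.

```bash
for i in 1; do python3 -m handwheel '[{"travel":[-0.01,0.06,0],"delta_rot":[0,0,0],"claw":255},{"travel":[-0.01,0.06,0],"delta_rot":[0,0,0],"claw":255},{"travel":[-0.01,0.06,0],"delta_rot":[0,0,0],"claw":255}]' >/dev/null; python3 -c "
from h import *
st()"; done
python3 -m handwheel '[{"travel":[-0.01,0.06,0],"delta_rot":[0,0,0],"claw":255},{"travel":[-0.01,0.06,0],"delta_rot":[0,0,0],"claw":255},{"travel":[-0.01,0.06,0],"delta_rot":[0,0,0],"claw":255}]' >/dev/null; python3 -c "
from h import *
st()"
```

```text
t 16.0 q [ 0.89  0.72 -1.04  2.12  1.71  0.41  1.56] p [650.9 -64.7  88.3] rel sl,ey,n [ -1.3  64.6 -11.8] yaw 1.218 tilt z.n [-0.  0. -1.]
F [-2.5 -1.2 11.4] T [-0.05  0.99 -0.48] gap 11.91455665959812 60.904033184051514
t 16.25 q [ 0.89  0.72 -1.04  2.12  1.71  0.41  1.55] p [650.7 -63.3  88.3] rel sl,ey,n [ -1.3  66.1 -11.8] yaw 1.218 tilt z.n [-0.  0. -1.]
F [-1.9 -0.5 11.7] T [-0.07  0.94 -0.46] gap 12.16754893984079 60.91671824455261
```

```bash
python3 -m handwheel '[{"travel":[-0.01,0.06,0],"delta_rot":[0,0,0],"claw":255},{"travel":[-0.01,0.06,0],"delta_rot":[0,0,0],"claw":255},{"travel":[-0.01,0.06,0],"delta_rot":[0,0,0],"claw":255}]' >/dev/null; python3 - <<'E'
from h import *
st();c=camera("scene");W=cloud(c);np.savez("s2.npz",img=c["image"],W=W)
im=c["image"][220:310,260:380];cv2.imwrite("pics/s2.png",cv2.resize(im[:,:,::-1],(720,540),interpolation=2))
E
```

```text
t 16.5 q [ 0.89  0.72 -1.04  2.12  1.72  0.41  1.55] p [650.5 -62.2  88.3] rel sl,ey,n [ -1.3  67.3 -11.8] yaw 1.217 tilt z.n [-0.    -0.001 -1.   ]
F [-2.2 -1.8 12.9] T [-0.24  0.93 -0.39] gap 11.63808659607384 61.05243444442749
```

View pics/s2.png

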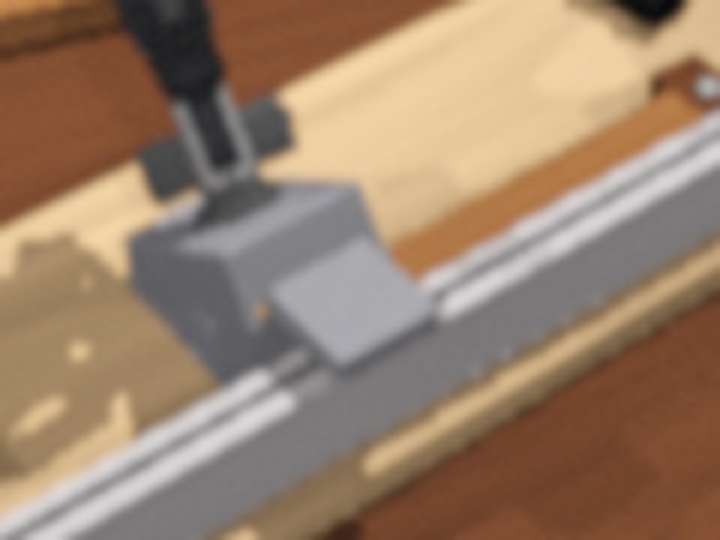

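The block's face at about (390,240) now appears to meet the batten's end. I'll confirm by force.

```bash
python3 -m handwheel '[{"travel":[-0.01,0.05,0],"delta_rot":[0,0,0],"claw":255},{"travel":[-0.01,0.05,0],"delta_rot":[0,0,0],"claw":255},{"travel":[-0.01,0.05,0],"delta_rot":[0,0,0],"claw":255}]' >/dev/null; python3 -c "
from h import *
st()"
python3 -m handwheel '[{"travel":[-0.01,0.05,0],"delta_rot":[0,0,0],"claw":255},{"travel":[-0.01,0.05,0],"delta_rot":[0,0,0],"claw":255},{"travel":[-0.01,0.05,0],"delta_rot":[0,0,0],"claw":255}]' >/dev/null; python3 -c "
from h import *
st()"
```

```text
t 16.8 q [ 0.89  0.72 -1.04  2.12  1.72  0.41  1.54] p [650.4 -61.9  88.2] rel sl,ey,n [ -1.3  67.5 -11.8] yaw 1.217 tilt z.n [-0.001 -0.002 -1.   ]
F [-2.1 -3.6 13.6] T [-0.52  0.95 -0.43] gap 11.77669726905121 61.01426839828491
t 17.05 q [ 0.89  0.72 -1.04  2.12  1.72  0.42  1.54] p [650.4 -61.9  88.3] rel sl,ey,n [ -1.3  67.5 -11.9] yaw 1.216 tilt z.n [-0.001 -0.005 -1.   ]
F [-1.9 -5.2 14.4] T [-0.93  0.93 -0.4 ] gap 12.047740984151112 61.08561873435974
```

```bash
python3 -m handwheel '[{"travel":[0.02,-0.09,0],"delta_rot":[0,0,0],"claw":255},{"travel":[0.02,-0.09,0],"delta_rot":[0,0,0],"claw":255},{"travel":[0.02,-0.09,0],"delta_rot":[0,0,0],"claw":120},{"travel":[0.02,-0.09,0],"delta_rot":[0,0,0],"claw":120},{"travel":[0.02,-0.09,0],"delta_rot":[0,0,0],"claw":120},{"travel":[0.02,-0.09,0],"delta_rot":[0,0,0],"claw":120},{"travel":[0.02,-0.09,0],"delta_rot":[0,0,0],"claw":120}]'; python3 -c "
from h import *
st()"
```

```text
time: 17.63
eef_pos: [651.1, -60.7, 88.2]
orientation: [-1.659, 1.978, -0.404]
contact_force: [0.8, 1.0, -0.7]
finger_gap: 45.4
gripper_force: 0.0
t 17.6333 q [ 0.89  0.72 -1.04  2.12  1.72  0.41  1.55] p [651.1 -60.7  88.2] rel sl,ey,n [ -0.6  68.6 -12.4] yaw 1.22 tilt z.n [ 0.     0.002 -1.   ]
F [ 0.3  0.9 -1.1] T [ 0.02  0.65 -0.02] gap 45.41102111280162 0.0
```

Released. Next I retreat along the slope normal and look.

```bash
python3 -m handwheel '[{"travel":[-0.4,-0.07,0.57],"delta_rot":[0,0,0],"claw":120},{"travel":[-0.9,-0.16,1.3],"delta_rot":[0,0,0],"claw":120},{"travel":[-1.6,-0.28,2.32],"delta_rot":[0,0,0],"claw":120},{"travel":[-2.2,-0.39,3.19],"delta_rot":[0,0,0],"claw":120},{"travel":[-2.7,-0.48,3.91],"delta_rot":[0,0,0],"claw":120},{"travel":[-2.7,-0.48,3.91],"delta_rot":[0,0,0],"claw":120},{"travel":[-2.7,-0.48,3.91],"delta_rot":[0,0,0],"claw":120}]'; python3 - <<'E'
from h import *
st()
c=camera("wrist");W=wcloud(c)
a=c["image"];cv2.imwrite("pics/w4.png",a[:,:,::-1])
L=(W.reshape(-1,3)-C0 if 0 else W.reshape(-1,3)-np.array([656.6,-129.4,98.7])-68*ey)@np.c_[sl,ey,n]
k=L[(np.hypot(L[:,0],L[:,1])<36)&(L[:,2]>6)&(L[:,2]<17)];k=k[~np.isnan(k).any(1)]
d=k[:,:2]-k[:,:2].mean(0);v=np.linalg.svd(d,full_matrices=False)[2][0];print(len(k),k.mean(0),"knob angle",np.arctan2(v[1],v[0])%np.pi)
# side-scan along ey: tops of block/batten
Q=W.reshape(-1,3)@np.c_[ex,ey,[0,0,1]]
b=Q[(Q[:,0]>665)&(Q[:,0]<690)&(Q[:,1]>-160)&(Q[:,1]<-100)]
for y in range(-150,-110,3):
    m=b[(b[:,1]>=y)&(b[:,1]<y+3)];print(y,len(m),np.percentile(m[:,2],[5,50,95]).round(0) if len(m) else '')
E
```

```text
time: 18.22
eef_pos: [583.6, -74.0, 186.6]
orientation: [-1.657, 1.979, -0.407]
contact_force: [-0.3, 1.0, -0.6]
finger_gap: 45.2
gripper_force: 0.0
t 18.2167 q [ 1.17  0.48 -1.26  2.19  1.13  0.33  2.05] p [583.6 -74.  186.6] rel sl,ey,n [ -0.5  67.3 107.6] yaw 1.219 tilt z.n [ 0.001 -0.001 -1.   ]
F [-0.5  1.  -0.4] T [0.02 0.59 0.  ] gap 45.16522311744689 0.0
1498 [-2.69380086 -2.98606741 12.09875514] knob angle 1.2031859616430822
-150 37 [ 94.  98. 100.]
-147 34 [ 94.  97. 100.]
-144 31 [ 94.  97. 100.]
-141 4 [94. 96. 97.]
-138 0 
-135 0 
-132 0 
-129 0 
-126 8 [36. 42. 46.]
-123 27 [28. 38. 47.]
-120 45 [18. 33. 48.]
-117 54 [17. 32. 50.]
-114 62 [18. 35. 50.]
-111 80 [18. 45. 50.]
```

View pics/w4.png

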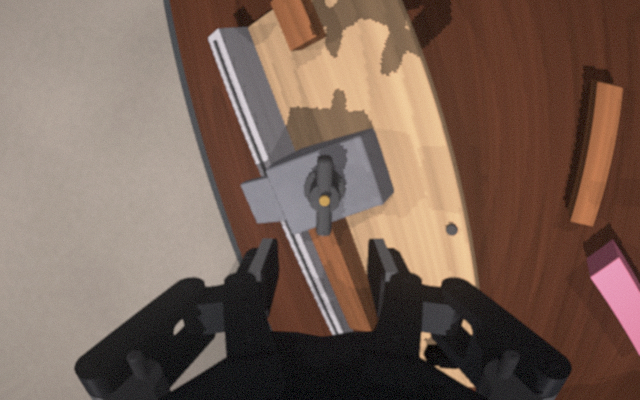

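The picture shows the knob open at 1.20 rad and the block against the batten's end at about (330,235). The face sits at -140 mm along the fence, and the batten's end was measured at -140.7 mm.

```bash
python3 -c "
from cell import *
print(hand_in())"
```

```text
the job is handed in; nothing more can be done
None
```

I worked the knob free and turned it open (about 1.20 rad), slid the stop until its face stalled against the batten's end, then let go and handed in at about 18 s; no verdict came back.

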